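# Pack the finished carvings into the delivery caddy

## Task

Pack the four finished wooden ornaments (petal knob, finial, square post cap, scroll bracket) into the caddy on the carver's bench: each stands upright on the floor of the compartment that is made for it - the knob in the largest square opening, the cap in the middle one, the finial in the smallest, the bracket in the oblong slot. The plain uncarved knob blank and finial blank are not part of the set: leave them standing where they are.

Things in the scene. Friction and masses are not known exactly. Their poses are not given: they have to be found in the camera images.
- petal_knob: Finished drawer knob: a flower of eight round petals, 62 mm across and 14 mm thick, lying flat, with a round stem 24 mm in diameter (28 mm at its foot, slightly tapered above 52 mm) rising from its centre to 56 mm. About 60 g. Goes in cell_wide. Pale wood, loose, upright. Origin: centre of its underside; z up.
- finial: Finished turned finial 84 mm tall: round foot 30 mm in diameter and 10 mm high, thin neck 18 mm up to 30 mm, cylindrical belly 26 mm in diameter from 30 to 60 mm, thin 10 mm stalk and a 14 mm ball on top. About 40 g. Goes in cell_small. Pale wood, loose, upright. Origin: centre of its underside; z up.
- post_cap: Finished square post cap: plinth 46 x 46 mm and 16 mm high, on it a 32 x 32 mm block up to 52 mm, on that a 20 x 20 mm button up to 58 mm; all sides along its x and y. About 60 g. Goes in cell_mid. Pale wood, loose, upright. Origin: centre of its underside; z up.
- scroll_bracket: Finished scroll bracket: foot 66 mm long (its x) by 22 mm wide (its y) and 14 mm high, in the middle a block 34 mm (x) by 22 mm (y) up to 56 mm, a 16 mm roll across each end of the foot up to 30 mm. About 60 g. Goes in cell_slot. Pale wood, loose, upright. Origin: centre of its underside; z up.
- blank_knob: Uncarved knob blank, look-alike of petal_knob: a plain round disc without petals, 62 mm in diameter and 14 mm thick, with the same 24 mm stem up to 56 mm. Not to be packed; stays where it is. Pale wood, loose, upright. Origin: centre of its underside; z up.
- blank_finial: Unturned finial blank, look-alike of finial: a plain straight cylinder, 30 mm in diameter and 84 mm tall, with a flat top. Not to be packed; stays where it is. Pale wood, loose, upright. Origin: centre of its underside; z up.
- cell_wide: Fixed plywood compartment, a quarter of the caddy, 94 x 94 mm outside; rim 20 mm, grey floor 4 mm above its underside. Origin: centre of its underside, 5 mm above the table; x, y along its sides. The largest square opening, 82 x 82 mm, for the petal knob. The caddy's frame is 208 mm square, 30 mm high; compartments two by two, 97 mm apart, their order varies.
- cell_mid: Fixed plywood compartment, a quarter of the caddy, 94 x 94 mm outside; rim 20 mm, grey floor 4 mm above its underside. Origin: centre of its underside, 5 mm above the table; x, y along its sides. The middle square opening, 64 x 64 mm, for the post cap (only with sides roughly parallel). The caddy's frame is 208 mm square, 30 mm high; compartments two by two, 97 mm apart, their order varies.
- cell_small: Fixed plywood compartment, a quarter of the caddy, 94 x 94 mm outside; rim 20 mm, grey floor 4 mm above its underside. Origin: centre of its underside, 5 mm above the table; x, y along its sides. The smallest square opening, 48 x 48 mm, for the finial. The caddy's frame is 208 mm square, 30 mm high; compartments two by two, 97 mm apart, their order varies.
- cell_slot: Fixed plywood compartment, a quarter of the caddy, 94 x 94 mm outside; rim 20 mm, grey floor 4 mm above its underside. Origin: centre of its underside, 5 mm above the table; x, y along its sides. The oblong opening, 84 mm along its x by 40 mm along its y, for the scroll bracket lengthwise. The caddy's frame is 208 mm square, 30 mm high; compartments two by two, 97 mm apart, their order varies.
Mind the look-alikes: they are no part of the job. Leave any blue look-alike of the scroll_bracket alone. Leave any black look-alike of the post_cap alone.

How it is judged:
By the outcome, as a careful person would: the job done as asked, in the order asked, and still so for the second after the job is handed in, with the robot touching nothing.
It also fails if it takes over 120 s, if anything falls off the work surface, if the arm or the gripper's body presses on something with over 40 N, if the wrist force passes 120 N, or if a joint passes its speed limit or range.

## Robot

A 7-joint arm with a two-finger parallel gripper is mounted at the origin on the work surface. World frame = base frame: x ahead of the robot, y to its left, z up, the work surface at z = 0. Lengths are in m, angles in rad, forces in N, time in s.
With the tool pointing down it reaches from about 0.425 to 0.925 m from the base axis. Payload 6.8 kg.
Tool frame: the origin (TCP) lies on the centre line of the jaws, within the pads' length; the fingertips stand ahead of it and the grasp point (between the pads) lies 11 mm behind it (r.tcp_to_tips is the z of the fingertips in the tool frame, in m); z points along the fingers, y is the line along which they close (so a half turn about z gives the same grasp; the last joint's range is limited). The gripper opens to 85 mm and grips with 20 to 120 N. Pads are 22 mm wide; open, the fingers measure 114 mm over their backs; the gripper's body (76 mm by 85 mm) begins 54 mm behind the grasp point. The pads swing forward as they close: fully open they stand 13 mm farther back than shut.
Start: joints at [0.997, 0.477, 0.022, 1.555, -0.011, 1.109, -0.083], TCP at [0.303, -0.603, 0.239] pointing down, gripper open.
Joint ranges: [-2.96, 2.96], [-0.34, 2.1], [-1.41, 1.46], [0.24, 2.44], [-1.37, 4.51], [0.17, 1.92], [-2.96, 2.96]. Speed limits (rad/s): [2.39, 2.39, 3.14, 3.14, 3.14, 3.14, 3.14].

## Interface

Orientations are given as a rotation vector (axis times angle).
In Python, from bench import r, optics gives the robot as it stands.
- The arm moves only by the shell command python3 -m creep 'ROWS' [FORCE]. ROWS is a JSON object whose one key "rows" holds a list of rows, each a list of 7 numbers: the shift along the tool's x, y, z in units of 25 mm (1.0 is 25 mm), then the turn, a rotation vector about the tool's x, y, z in units of 8 degrees (1.0 is 8 degrees), then the finger opening in mm, from 0 to 85.4. A call has 1 to 10 rows; each row is the pose to reach, as a shift and turn from the pose commanded when the call began, along the tool's axes at that moment; what a row does not reach only later rows make up. A row lasts 1/8 s, in which the tool goes at most 62.5 mm and 10.7 degrees, less where a joint would pass 70% of its speed; a pose out of reach is approached as far as the arm can. A call with a gripper value outside its range is refused whole. The fingers move at their own pace and stop on an object; FORCE is the grip in N (left out, the last holds). Time passes only in rows, so rows that repeat a pose let the fingers close. It gives the time, the measured TCP pose, the force, the opening and the grip force at its end, in the units of the state.
- r.get_obs(): the state, without advancing time (a new reading comes with each control period).
- optics.grab_frame(name): name is "scene" or "top"; returns a dict with "color" (400x640x3 uint8, blue, green, red), "K" (3x3 intrinsics, pixels), "R" (3x3) and "t" (3): a world point X has camera coordinates R X + t. Camera axes: x right, y down, z forward; pixel columns grow to the right and rows downward; lengths in m; the calibration is good to about 2 mm. A picture is of the moment at which its call begins. There is no depth.
- r.hand_in(): hands the job in; it is judged then, once.
The state is a dict: "clock": time; "joints": joint angles; "qvel": joint speeds; "tau": joint torques, N m; "tcp_pos": TCP position; "orientation": TCP orientation; "contact_force": force on the tool from outside, world axes, zero at the start; "moment": the same for the moment, N m; "grip_width": finger opening in m; "gripper_force": force on a finger pad.
Only numpy, scipy, OpenCV 4.12 (cv2) and the standard library are available. Lean on these libraries where they do the work, as an engineer would, in place of code of your own. Each camera call takes 0.05 s, during which the arm holds its last target. There are 200 camera calls.

## Working session

There is one attempt and no reset: what is moved stays moved. The work goes in short steps, Python scripts to look and compute and a shell command to move; the robot and the scene stay as the last step left them, time stands still between calls to the robot, and variables do not carry over. Pictures are saved under pics/ and viewed, at most 14 in all, crops included, and the job is handed in when it is done.

```bash
ls; mkdir -p pics
python3 - <<'E'
from bench import r, optics
import cv2, numpy as np
print(r.get_obs(), r.tcp_to_tips)
for n in ("scene","top"):
    f=optics.grab_frame(n); cv2.imwrite(f"pics/{n}0.png",f["color"]); np.savez(f"pics/{n}0.npz",**f)
    print(n,f["K"],f["R"],f["t"],-f["R"].T@f["t"])
E
```

```text
pics
{'clock': 0.0, 'joints': array([ 0.99691239,  0.47782629,  0.02233619,  1.55644956, -0.01153071,
        1.10932924, -0.08307925]), 'qvel': array([-1.48706666e-04,  7.38365754e-05, -9.43936223e-04,  7.97915380e-05,
       -1.87436884e-04,  2.47754859e-04,  1.11932528e-03]), 'tau': array([ 2.22655312e-04, -5.96454442e+01,  1.60834897e+00, -2.81201828e+01,
        1.25969842e-02,  9.20534309e-03,  2.85419526e-05]), 'tcp_pos': array([ 0.30289045, -0.60256777,  0.23830888]), 'orientation': array([-3.05501154e+00, -7.24687705e-01,  8.53206696e-04]), 'contact_force': array([ 0.91960392, -0.01114562, -0.22971245]), 'moment': array([-0.01089493,  0.00621552,  0.08496657]), 'gripper_force': 0.0, 'grip_width': 0.08520730044189795} 0.008
scene [[365.68687523   0.         320.97716509]
 [  0.         365.68687523 205.90882446]
 [  0.           0.           1.        ]] [[-0.86955186  0.49355209  0.01690866]
 [ 0.32269578  0.59378485 -0.73708004]
 [-0.3738275  -0.63547296 -0.67559389]] [ 0.5138182  -0.15101035  1.09195073] [0.90372319 0.52997678 0.61772055]
top [[400.63539927   0.         319.78701258]
 [  0.         400.63539927 203.66644567]
 [  0.           0.           1.        ]] [[-1.71643682e-05 -9.99995143e-01  3.11678002e-03]
 [-9.93339778e-01 -3.42071323e-04 -1.15221385e-01]
 [ 1.15221892e-01 -3.09799928e-03 -9.93334948e-01]] [0.00679613 0.57913266 0.89479299] [0.47217588 0.00976627 0.95553643]
```

View pics/scene0.png

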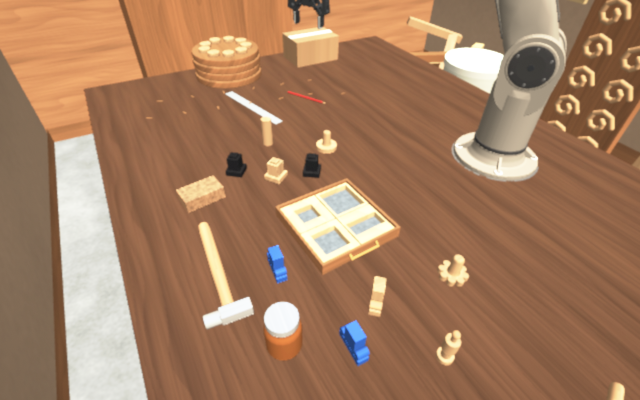

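View pics/top0.png

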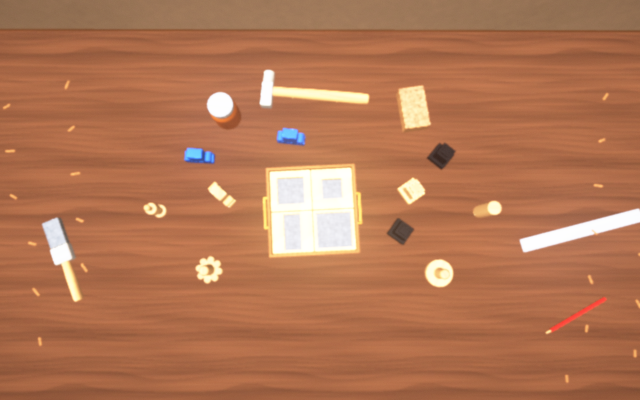

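The scene view has the knob at about (454,269), finial (450,347), bracket (378,296), cap (276,170) and caddy (338,222). In the top view they are at about (208,269), (155,210), (221,194), (411,190) and (312,211). The two blanks stand on the far side, at top (439,273) and (488,209). I'll zoom in on each to measure.

Run:
```python
import cv2, numpy as np
I={n:cv2.imread(f"pics/{n}0.png") for n in("scene","top")}
def tile(n,u,v,w,s):
    u0,v0=u-w//2,v-w//2
    t=cv2.resize(I[n][v0:v0+w,u0:u0+w],None,fx=s,fy=s,interpolation=cv2.INTER_CUBIC)
    for k in range(0,w,5):
        L=6 if k%10 else 12
        if (u0+k)%5: pass
    for c in range(u0,u0+w):
        if c%10==0: x=int((c-u0+.5)*s); cv2.line(t,(x,0),(x,8),(0,255,0),1); cv2.putText(t,str(c),(x-9,18),0,.32,(0,255,0),1)
    for c in range(v0,v0+w):
        if c%10==0: y=int((c-v0+.5)*s); cv2.line(t,(0,y),(8,y),(0,255,0),1); cv2.putText(t,str(c),(9,y+3),0,.32,(0,255,0),1)
    return t
T=[("top",208,269),("top",155,210),("top",222,194),("top",411,190)]
S=[("scene",454,269),("scene",450,347),("scene",378,296),("scene",276,170)]
cv2.imwrite("pics/obj.png",np.vstack([np.hstack([tile(*a,40,5) for a in L]) for L in(T,S)]))
cv2.imwrite("pics/cad.png",np.hstack([tile("top",312,211,100,4),tile("scene",338,224,132,3)[:400].copy() if 0 else cv2.copyMakeBorder(tile("scene",338,224,132,3),0,4,0,4,0)]))
```

```text
(no output)
```

View pics/obj.png

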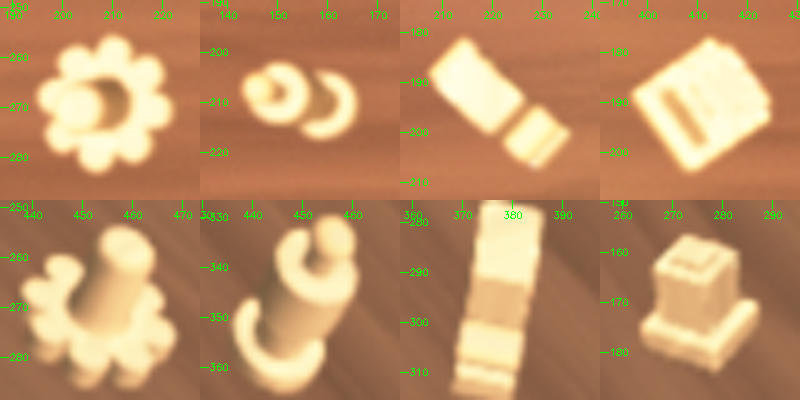

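View pics/cad.png

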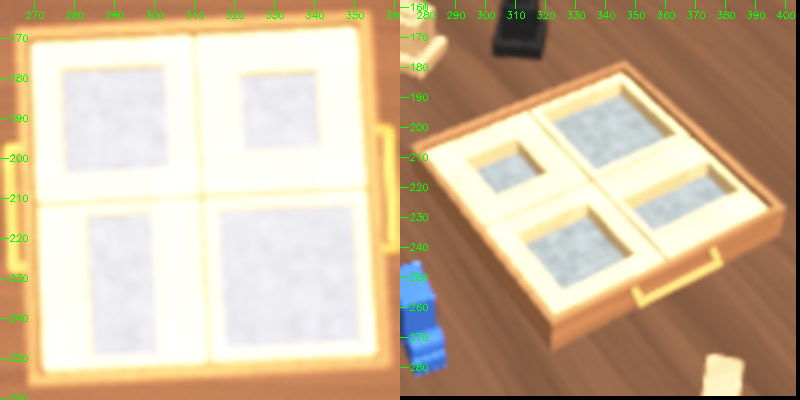

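All four objects are clear. In the top view the caddy cells are mid at upper left, small at upper right, slot at lower left with its length running down the image, and wide at lower right. Next I'll fit the known shapes to the masks of both views, leaving z free as a check.

```bash
cat > vis.py <<'E'
import cv2, numpy as np
from scipy.optimize import minimize
from scipy.spatial.transform import Rotation as Ro
def cyl(d,z0,z1,d2=None,cx=0,cy=0):
    a=np.linspace(0,2*np.pi,24,endpoint=False); c=np.c_[np.cos(a),np.sin(a)]
    return np.vstack([np.c_[c*d/2+[cx,cy],np.full(24,z0)],np.c_[c*(d2 or d)/2+[cx,cy],np.full(24,z1)]])/1e3
def box(x,y,z0,z1,cx=0):
    return np.array([[cx+sx*x/2,sy*y/2,z] for sx in(-1,1) for sy in(-1,1) for z in(z0,z1)])/1e3
def rollx(cx): # 16 mm roll across (along y)
    a=np.linspace(0,2*np.pi,16); return np.array([[cx+8*np.cos(t),y,22+8*np.sin(t)] for t in a for y in(-11,11)])/1e3
M={"knob":[cyl(22,0,14,None,20*np.cos(t),20*np.sin(t)) for t in np.arange(8)*np.pi/4]+[cyl(44,0,14),cyl(24,14,56)],
 "finial":[cyl(30,0,10),cyl(18,10,30),cyl(26,30,60),cyl(10,60,72),cyl(10,70,84),cyl(14,74,80)],
 "cap":[box(46,46,0,16),box(32,32,16,52),box(20,20,52,58)],
 "bracket":[box(66,22,0,14),box(34,22,0,56),rollx(25),rollx(-25)]}
def proj(f,X):
    c=X@f["R"].T+f["t"]; p=c@f["K"].T; return p[:,:2]/p[:,2:]
def back(f,uv,z):
    d=f["R"].T@np.linalg.solve(f["K"],[*uv,1]); o=-f["R"].T@f["t"]; return o+d*(z-o[2])/d[2]
def tri(fs,uvs):
    A=[];b=[]
    for f,uv in zip(fs,uvs):
        P=f["K"]@np.c_[f["R"],f["t"]]
        for k in(0,1): q=P[k]-uv[k]*P[2]; A.append(q[:3]); b.append(-q[3])
    return np.linalg.lstsq(np.array(A),np.array(b),rcond=None)[0]
S=6
def masks(fs,uvs,w=56):
    out=[]
    for f,uv in zip(fs,uvs):
        u0,v0=int(uv[0])-w//2,int(uv[1])-w//2; v1=min(v0+w,400)
        g=cv2.resize(f["color"][v0:v1,u0:u0+w,1],None,fx=S,fy=S,interpolation=cv2.INTER_CUBIC)
        th,m=cv2.threshold(g,0,1,cv2.THRESH_BINARY+cv2.THRESH_OTSU)
        n,l,st,ce=cv2.connectedComponentsWithStats(m)
        c=np.array([(w//2)*S]*2); ok=[i for i in range(1,n) if st[i,4]>60*S and np.linalg.norm(ce[i]-c)<14*S]
        out.append((np.isin(l,ok).astype(np.uint8),u0,v0))
    return out
def fit(name,fs,uvs,p0,w=56):
    ms=masks(fs,uvs,w)
    def cost(p):
        T=Ro.from_euler("z",p[3]).as_matrix(); J=0
        for f,(m,u0,v0) in zip(fs,ms):
            im=np.zeros_like(m)
            for X in M[name]:
                q=(proj(f,X@T.T+p[:3])-[u0,v0]+.5)*S-.5
                cv2.fillConvexPoly(im,cv2.convexHull(np.round(q*16).astype(np.int32)),1,shift=4)
            J+=1-(im&m).sum()/(im|m).sum()
        return J
    best=None
    for dy in np.deg2rad([0,22] if name=="knob" else [0,25,-25] if name!="finial" else [0]):
        q=np.array(p0,float)+[0,0,0,dy]
        s=np.vstack([q]+[q+np.eye(4)[i]*[.01,.01,.01,.2] for i in range(4)])
        r=minimize(cost,q,method="Nelder-Mead",options=dict(initial_simplex=s,maxiter=250,xatol=1e-5,fatol=1e-5))
        if best is None or r.fun<best.fun: best=r
    return best.x,best.fun
E
python3 - <<'E'
from vis import *
fs=[dict(np.load(f"pics/{n}0.npz")) for n in("top","scene")]
O={"knob":((208,269),(454,269),0),"finial":((155,210),(450,347),0),"bracket":((222,194),(378,293),.75),"cap":((411,190),(276,170),.6)}
for n,(a,b,y) in O.items():
    p=back(fs[0],a,.02); x,c=fit(n,fs,(a,b),[p[0],p[1],0,y]); print(n,x.round(4),"yaw",np.rad2deg(x[3]).round(1),"cost",round(c,3))
print("tops: knob",tri(fs,[(202.5,269.5),(457.5,255)]),"bracket top ctr",tri(fs,[(216.5,190.5),(380,283)]))
t=lambda x,y:(262+x/4-.5,161+y/4-.5); s=lambda x,y:(272+(x-400)/3-.5,158+y/3-.5)
print("cross",tri(fs,[t(201,201),s(591,180)]))
# floor corners (inside floor edges): wide 4, mid
c=[back(fs[0],t(*q),.025) for q in((32,43),(357,27),(377,355),(44,372))]; print("rim corners",np.round(c,4),np.mean(c,0))
for i in range(4): print(np.linalg.norm(c[i]-c[i-1]).round(4),np.rad2deg(np.arctan2(*(c[i]-c[i-1])[1::-1])).round(1))
F={"mid":[(62,68),(164,66),(168,165),(66,170)],"small":[(242,74),(316,71),(320,145),(244,150)],"slot":[(88,214),(152,212),(156,352),(92,355)],"wide":[(220,208),(354,205),(360,340),(224,347)]}
for n,q in F.items():
    c=np.array([back(fs[0],t(*k),.009) for k in q]); print(n,c.mean(0).round(4),[np.linalg.norm(c[i]-c[i-1]).round(3) for i in range(4)])
E
```

```text
knob [ 0.4279  0.2653  0.001  -0.1276] yaw -7.3 cost 0.464
finial [0.5656 0.3876 0.0022 0.1036] yaw 5.9 cost 0.521
bracket [0.6033 0.2393 0.0019 0.8172] yaw 46.8 cost 0.209
cap [ 0.613  -0.2102  0.0029  0.6088] yaw 34.9 cost 0.113
tops: knob [0.43086181 0.26340881 0.0648093 ] bracket top ctr [0.60499706 0.24023848 0.06163042]
cross [0.5649233  0.02449422 0.02524414]
rim corners [[ 0.6571  0.1255  0.025 ]
 [ 0.6668 -0.0663  0.025 ]
 [ 0.4742 -0.0762  0.025 ]
 [ 0.4645  0.1158  0.025 ]] [0.56563953 0.02471439 0.025     ]
0.1928 2.9
0.1921 -87.1
0.1928 -177.1
0.1922 92.9
mid [0.6154 0.0773 0.009 ] [np.float64(0.062), np.float64(0.061), np.float64(0.06), np.float64(0.061)]
small [ 0.6197 -0.0215  0.009 ] [np.float64(0.046), np.float64(0.044), np.float64(0.045), np.float64(0.045)]
slot [0.5165 0.0724 0.009 ] [np.float64(0.083), np.float64(0.038), np.float64(0.083), np.float64(0.038)]
wide [ 0.5214 -0.0265  0.009 ] [np.float64(0.082), np.float64(0.08), np.float64(0.08), np.float64(0.08)]
```

Fitted heights agree with the text: the feet come out at z≈1–3 mm, the caddy cross at 25 mm, and the rim square at 192 mm by 193 mm with yaw 2.9°. Next is a helper that gives world targets in tool-axis units, plus a refit with a softer threshold for the dark stems.

```bash
cat > plan.py <<'E'
import sys, numpy as np
from bench import r
from scipy.spatial.transform import Rotation as Ro
# usage: plan.py x y z yaw(deg, world direction of tool x) ...
o=r.get_obs(); R=Ro.from_rotvec(o["orientation"]); X=R.as_matrix()[:,0]
print("t",round(o["clock"],2),"tcp",o["tcp_pos"].round(4),"yaw",np.rad2deg(np.arctan2(X[1],X[0])).round(1),"w",round(o["grip_width"]*1e3,1),"F",round(float(o["gripper_force"]),1),"fc",np.round(o["contact_force"],1))
a=np.array(sys.argv[1:],float).reshape(-1,4)
for x,y,z,w in a:
    G=Ro.from_euler("z",w,degrees=True)*Ro.from_euler("x",180,degrees=True)
    print("->",(R.inv().apply(np.array([x,y,z])-o["tcp_pos"])/.025).round(2),(np.rad2deg((R.inv()*G).as_rotvec())/8).round(2))
E
python3 plan.py .55 -.2 .24 93 .5 .2 .24 93
sed -i 's/th,m=cv2.threshold(g,0,1,cv2.THRESH_BINARY+cv2.THRESH_OTSU)/th=np.median(g)+22; m=(g>th).astype(np.uint8)/' vis.py
python3 - <<'E'
from vis import *
fs=[dict(np.load(f"pics/{n}0.npz")) for n in("top","scene")]
O={"knob":((208,269),(454,269),0),"finial":((155,210),(450,347),0),"bracket":((222,194),(378,293),.75),"cap":((411,190),(276,170),.6)}
for n,(a,b,y) in O.items():
    p=back(fs[0],a,.02); x,c=fit(n,fs,(a,b),[p[0],p[1],0,y]); print(n,x.round(4),"yaw",np.rad2deg(x[3]).round(1),"cost",round(c,3))
E
```

```text
t 0.1 tcp [ 0.3029 -0.6026  0.2384] yaw 26.7 w 85.5 F 0.0 fc [0.  0.6 0.2]
-> [16.06 -9.95 -0.05] [-0.01 -0.01 -8.29]
-> [ 21.46 -25.14  -0.03] [-0.01 -0.01 -8.29]
knob [ 0.4281  0.2656  0.0027 -0.1346] yaw -7.7 cost 0.233
finial [0.5656 0.388  0.0019 0.1121] yaw 6.4 cost 0.284
bracket [0.6036 0.2397 0.002  0.8338] yaw 47.8 cost 0.176
cap [ 0.6138 -0.2082  0.0039  0.592 ] yaw 33.9 cost 0.146
```

```bash
python3 -m creep '{"rows":[[16,-10,0,0,0,-8.3,85],[16,-10,0,0,0,-8.3,85],[16,-10,0,0,0,-8.3,85],[16,-10,0,0,0,-8.3,85],[16,-10,0,0,0,-8.3,85],[16,-10,0,0,0,-8.3,85],[16,-10,0,0,0,-8.3,85],[16,-10,0,0,0,-8.3,85],[16,-10,0,0,0,-8.3,85],[16,-10,0,0,0,-8.3,85]]}' 40; python3 plan.py .4281 .2656 .13 93 .4281 .2656 .03 93
```

```text
clock: 1.35
tcp_pos: [0.5476, -0.2011, 0.2389]
orientation: [-2.161, -2.279, 0.002]
contact_force: [-0.0, 0.5, -0.4]
grip_width: 0.085
gripper_force: 0.0
t 1.35 tcp [ 0.5476 -0.2011  0.2389] yaw 93.0 w 85.0 F 0.0 fc [-0.   0.5 -0.4]
-> [18.9  -3.78  4.35] [-0.01  0.    0.  ]
-> [18.9  -3.77  8.35] [-0.01  0.    0.  ]
```

```bash
python3 -m creep '{"rows":[[18.9,-3.8,4.3,0,0,0,85],[18.9,-3.8,4.3,0,0,0,85],[18.9,-3.8,4.3,0,0,0,85],[18.9,-3.8,4.3,0,0,0,85],[18.9,-3.8,4.3,0,0,0,85],[18.9,-3.8,4.3,0,0,0,85],[18.9,-3.8,4.3,0,0,0,85],[18.9,-3.8,4.3,0,0,0,70],[18.9,-3.8,4.3,0,0,0,60],[18.9,-3.8,4.3,0,0,0,60]]}'; python3 plan.py .4281 .2656 .03 93
python3 - <<'E'
from bench import optics; import cv2, numpy as np
a=[optics.grab_frame(n)["color"] for n in("top","scene")]
cv2.imwrite("pics/a1.png",np.hstack([cv2.resize(a[0][205:325,150:270],None,fx=3,fy=3),cv2.resize(a[1][200:320,390:510],None,fx=3,fy=3)]))
E
```

```text
clock: 2.6
tcp_pos: [0.4287, 0.2648, 0.1315]
orientation: [2.162, 2.278, -0.002]
contact_force: [0.4, 0.2, -0.3]
grip_width: 0.0602
gripper_force: 0.0
t 2.6 tcp [0.4287 0.2648 0.1315] yaw 93.0 w 60.2 F 0.0 fc [ 0.4  0.2 -0.3]
-> [ 0.04 -0.02  4.06] [-0.    0.01 -0.  ]
```

View pics/a1.png

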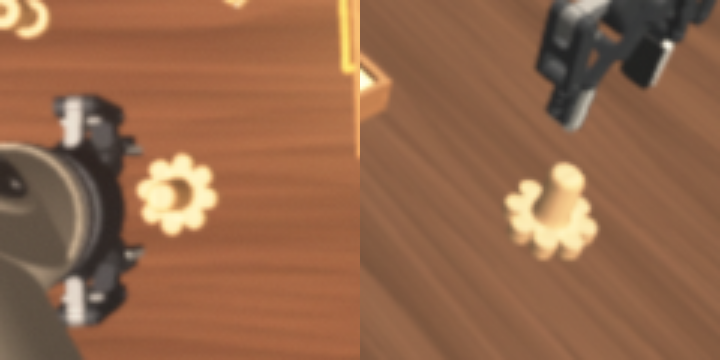

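The fingers are spread along world x, with the tips around top-view (195,254) and (195,290). The knob at (209,270) is centred between them once parallax is allowed for. Descending and closing.

```bash
python3 -m creep '{"rows":[[0,0,1.5,0,0,0,60],[0,0,3,0,0,0,60],[0,0,4,0,0,0,60],[0,0,4,0,0,0,60],[0,0,4,0,0,0,20],[0,0,4,0,0,0,10],[0,0,4,0,0,0,10],[0,0,4,0,0,0,10],[0,0,4,0,0,0,10],[0,0,4,0,0,0,10]]}' 40; python3 plan.py .4281 .2656 .14 93  .5193 -.0263 .14 93
```

```text
clock: 3.95
tcp_pos: [0.429, 0.2668, 0.0332]
orientation: [2.161, 2.279, 0.003]
contact_force: [0.0, -0.9, 7.3]
grip_width: 0.0228
gripper_force: 39.4
t 3.95 tcp [0.429  0.2668 0.0332] yaw 93.1 w 22.8 F 39.4 fc [ 0.  -0.9  7.3]
-> [-0.04 -0.03 -4.27] [ 0.02 -0.    0.01]
-> [-11.9    2.99  -4.27] [ 0.02 -0.    0.01]
```

```bash
python3 -m creep '{"rows":[[0,0,-2,0,0,0,10],[0,0,-4.3,0,0,0,10],[-4,1,-4.3,0,0,0,10],[-12,3,-4.3,0,0,0,10],[-12,3,-4.3,0,0,0,10],[-12,3,-4.3,0,0,0,10],[-12,3,-4.3,0,0,0,10],[-12,3,-4.3,0,0,0,10],[-12,3,-4.3,0,0,0,10],[-12,3,-4.3,0,0,0,10]]}'; python3 plan.py .5193 -.0263 .045 93
python3 - <<'E'
from bench import optics; import cv2, numpy as np
a=[optics.grab_frame(n)["color"] for n in("top","scene")]
cv2.imwrite("pics/a2.png",np.hstack([cv2.resize(a[0][140:280,240:380],None,fx=2.7,fy=2.7),cv2.resize(a[1][130:270,270:410],None,fx=2.7,fy=2.7)]))
E
```

```text
clock: 5.2
tcp_pos: [0.5187, -0.0271, 0.1396]
orientation: [-2.157, -2.283, -0.001]
contact_force: [0.6, -0.2, -0.5]
grip_width: 0.0228
gripper_force: 39.7
t 5.2 tcp [ 0.5187 -0.0271  0.1396] yaw 93.2 w 22.8 F 39.7 fc [ 0.6 -0.2 -0.5]
-> [0.03 0.02 3.78] [ 0.   -0.    0.03]
```

View pics/a2.png

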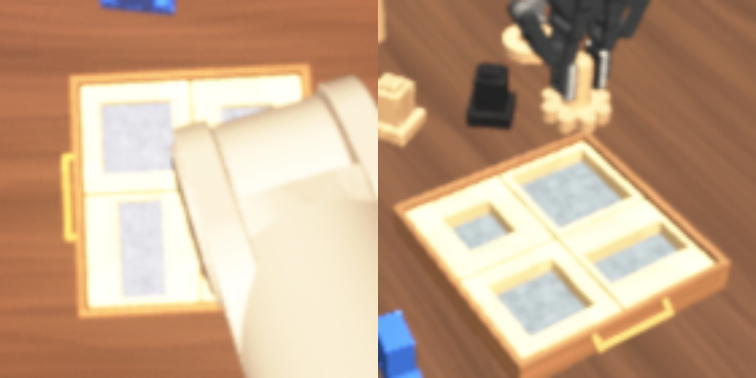

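The knob hangs upright in the jaws, above the wide opening once parallax is allowed for (scene about (485,170)). Lowering it.

```bash
python3 -m creep '{"rows":[[0,0,1.5,0,0,0,10],[0,0,2.8,0,0,0,10],[0,0,3.5,0,0,0,10],[0,0,3.8,0,0,0,10],[0,0,3.8,0,0,0,10],[0,0,3.8,0,0,0,10]]}'; python3 plan.py .5193 -.0263 .0422 93
```

```text
clock: 6.05
tcp_pos: [0.5198, -0.0288, 0.0453]
orientation: [2.16, 2.279, 0.002]
contact_force: [0.2, 0.8, -1.0]
grip_width: 0.0226
gripper_force: 39.7
t 6.05 tcp [ 0.5198 -0.0288  0.0453] yaw 93.1 w 22.6 F 39.7 fc [ 0.2  0.8 -1. ]
-> [ 0.1  -0.02  0.12] [0.01 0.   0.01]
```

```bash
python3 -m creep '{"rows":[[0.1,0,0.12,0,0,0,10],[0.1,0,0.12,0,0,0,10],[0.1,0,0.12,0,0,0,30],[0.1,0,0.1,0,0,0,40],[0.1,0,-1,0,0,0,45],[0.1,0,-3,0,0,0,45],[0.1,0,-5,0,0,0,45],[0.1,0,-5,0,0,0,60]]}'; python3 plan.py .566 .387 .14 93
```

```text
clock: 7.05
tcp_pos: [0.5216, -0.0261, 0.1731]
orientation: [2.157, 2.276, 0.008]
contact_force: [1.1, 0.0, -0.4]
grip_width: 0.0598
gripper_force: 0.0
t 7.05 tcp [ 0.5216 -0.0261  0.1731] yaw 93.1 w 59.8 F 0.0 fc [ 1.1  0.  -0.4]
-> [16.41  2.65  1.33] [0.06 0.01 0.01]
```

```bash
python3 -m creep '{"rows":[[16.4,2.6,1.3,0,0,0,60],[16.4,2.6,1.3,0,0,0,60],[16.4,2.6,1.3,0,0,0,60],[16.4,2.6,1.3,0,0,0,60],[16.4,2.6,1.3,0,0,0,60],[16.4,2.6,1.3,0,0,0,60],[16.4,2.6,1.3,0,0,0,60],[16.4,2.6,1.3,0,0,0,60],[16.4,2.6,1.3,0,0,0,60]]}'; python3 plan.py .5656 .388 .034 93
python3 - <<'E'
from bench import optics; import cv2, numpy as np
a=[optics.grab_frame(n)["color"] for n in("top","scene")]
cv2.imwrite("pics/a3.png",np.hstack([cv2.resize(a[0][150:270,250:370],None,fx=3,fy=3),cv2.resize(a[1][270:390,390:510],None,fx=3,fy=3)]))
E
```

```text
clock: 8.18
tcp_pos: [0.5614, 0.3853, 0.1355]
orientation: [2.161, 2.28, -0.004]
contact_force: [1.4, -0.6, -0.1]
grip_width: 0.0598
gripper_force: 0.0
t 8.18 tcp [0.5614 0.3853 0.1355] yaw 93.1 w 59.8 F 0.0 fc [ 1.4 -0.6 -0.1]
-> [0.11 0.18 4.06] [-0.01  0.01  0.01]
```

View pics/a3.png

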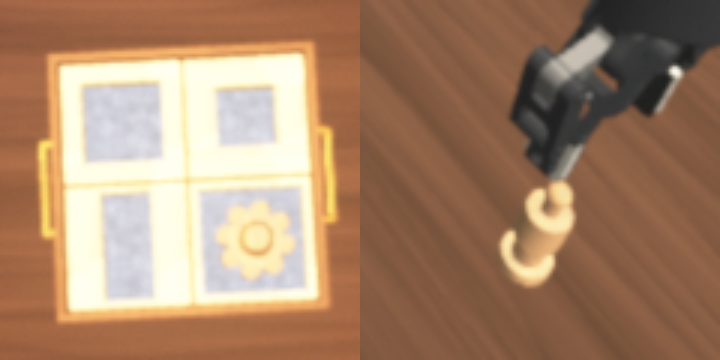

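The knob stands flat and centred in the wide cell (top about (335,229)), and the fingers are above the finial. Correcting by 5 mm, then descending and gripping.

```bash
python3 -m creep '{"rows":[[0.1,0.15,0,0,0,0,60],[0.1,0.15,2,0,0,0,60],[0.1,0.15,4,0,0,0,60],[0.1,0.15,4,0,0,0,60],[0.1,0.15,4,0,0,0,20],[0.1,0.15,4,0,0,0,10],[0.1,0.15,4,0,0,0,10],[0.1,0.15,4,0,0,0,10],[0.1,0.15,4,0,0,0,10]]}' 40; python3 plan.py .5656 .388 .18 93  .6162 -.0213 .18 93
```

```text
clock: 9.4
tcp_pos: [0.5668, 0.3904, 0.0397]
orientation: [2.16, 2.28, 0.007]
contact_force: [-0.6, -0.1, 7.8]
grip_width: 0.0252
gripper_force: 39.0
t 9.4 tcp [0.5668 0.3904 0.0397] yaw 93.1 w 25.2 F 39.0 fc [-0.6 -0.1  7.8]
-> [-0.08 -0.03 -5.61] [ 0.03 -0.02  0.01]
-> [-16.54   1.11  -5.64] [ 0.03 -0.02  0.01]
```

```bash
python3 -m creep '{"rows":[[0,0,-2,0,0,0,10],[0,0,-4.5,0,0,0,10],[-4,0.3,-5.6,0,0,0,10],[-16.4,1.1,-5.6,0,0,0,10],[-16.4,1.1,-5.6,0,0,0,10],[-16.4,1.1,-5.6,0,0,0,10],[-16.4,1.1,-5.6,0,0,0,10],[-16.4,1.1,-5.6,0,0,0,10],[-16.4,1.1,-5.6,0,0,0,10],[-16.4,1.1,-5.6,0,0,0,10]]}';python3 -m creep '{"rows":[[0,0,0,0,0,0,10],[0,0,0,0,0,0,10]]}'; python3 plan.py .6162 -.0213 .0607 93
python3 - <<'E'
from bench import optics; import cv2, numpy as np
a=[optics.grab_frame(n)["color"] for n in("top","scene")]
cv2.imwrite("pics/a4.png",np.hstack([cv2.resize(a[0][140:280,240:380],None,fx=2.7,fy=2.7),cv2.resize(a[1][130:270,240:380],None,fx=2.7,fy=2.7)]))
E
```

```text
clock: 10.65
tcp_pos: [0.6155, -0.0239, 0.1778]
orientation: [2.167, 2.271, -0.001]
contact_force: [0.2, 0.2, -0.1]
grip_width: 0.0246
gripper_force: 39.4
clock: 10.9
tcp_pos: [0.6148, -0.0166, 0.1773]
orientation: [-2.157, -2.284, -0.002]
contact_force: [0.1, 0.2, 0.0]
grip_width: 0.0247
gripper_force: 39.4
t 10.9 tcp [ 0.6148 -0.0166  0.1773] yaw 93.3 w 24.7 F 39.4 fc [0.1 0.2 0. ]
-> [-0.2   0.04  4.66] [ 0.   -0.01  0.03]
```

View pics/a4.png

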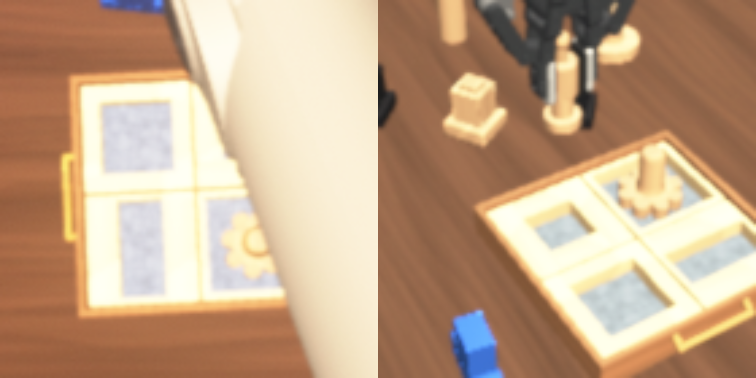

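The finial hangs upright (scene about (448,174)) and the small opening is clear at (448,213). Lowering it in two steps.

```bash
python3 -m creep '{"rows":[[-0.1,0,1.5,0,0,0,10],[-0.1,0,3.5,0,0,0,10],[-0.1,0,4.4,0,0,0,10],[-0.1,0,4.6,0,0,0,10],[-0.1,0,4.6,0,0,0,10],[-0.1,0,4.6,0,0,0,10]]}'; python3 plan.py .6162 -.0213 .0487 93
```

```text
clock: 11.75
tcp_pos: [0.6161, -0.021, 0.0633]
orientation: [2.159, 2.279, 0.003]
contact_force: [0.0, -0.3, 0.1]
grip_width: 0.025
gripper_force: 39.4
t 11.75 tcp [ 0.6161 -0.021   0.0633] yaw 93.1 w 25.0 F 39.4 fc [ 0.  -0.3  0.1]
-> [-0.01  0.    0.58] [0.02 0.   0.01]
```

```bash
python3 -m creep '{"rows":[[0,0,0.3,0,0,0,10],[0,0,0.5,0,0,0,10],[0,0,0.6,0,0,0,10],[0,0,0.6,0,0,0,10]]}'; python3 plan.py .6162 -.0213 .0487 93
```

```text
clock: 12.25
tcp_pos: [0.6152, -0.0214, 0.0487]
orientation: [2.16, 2.28, -0.001]
contact_force: [-6.5, -0.2, 17.2]
grip_width: 0.0249
gripper_force: 41.4
t 12.25 tcp [ 0.6152 -0.0214  0.0487] yaw 93.1 w 24.9 F 41.4 fc [-6.5 -0.2 17.2]
-> [-0.    0.04 -0.  ] [0.   0.01 0.01]
```

Contact came at exactly the predicted floor height (0.0487; the rim would have been about 0.065), so the finial is on the floor. Backing off a touch, then releasing.

```bash
python3 -m creep '{"rows":[[0,0,-0.1,0,0,0,10],[0,0,-0.1,0,0,0,10],[0,0,-0.1,0,0,0,30],[0,0,-0.1,0,0,0,45],[0,0,-0.1,0,0,0,50],[0,0,-1.5,0,0,0,50],[0,0,-3.5,0,0,0,50],[0,0,-4.5,0,0,0,60],[0,0,-4.5,0,0,0,60]]}'; python3 plan.py .6138 -.2082 .13 124.5 .6138 -.2082 .13 34.5;  python3 - <<'E'
from bench import optics; import cv2
cv2.imwrite("pics/a5.png",cv2.resize(optics.grab_frame("scene")["color"][130:270,240:400],None,fx=3,fy=3))
E
```

```text
clock: 13.38
tcp_pos: [0.6165, -0.0211, 0.1616]
orientation: [2.159, 2.278, 0.005]
contact_force: [0.2, -0.2, 0.4]
grip_width: 0.0598
gripper_force: 0.0
t 13.38 tcp [ 0.6165 -0.0211  0.1616] yaw 93.1 w 59.8 F 0.0 fc [ 0.2 -0.2  0.4]
-> [-7.47 -0.52  1.27] [ 0.03  0.01 -3.93]
-> [-7.47 -0.52  1.27] [ 0.03 -0.01  7.32]
```

View pics/a5.png

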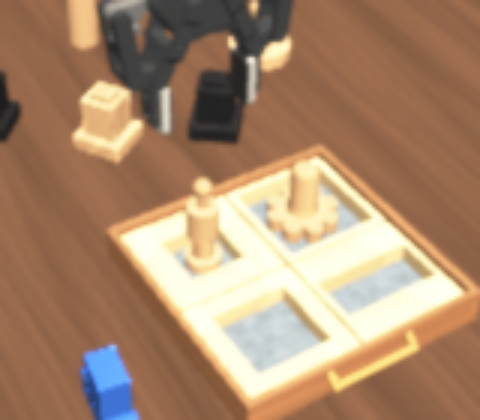

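The finial stands upright in the small cell (scene about (307,205)) and the knob in the wide one. Next is the cap, turning 31.5°.

```bash
python3 -m creep '{"rows":[[-3,-0.2,0,0,0,-1.3,70],[-7.5,-0.5,0.5,0,0,-3.9,70],[-7.5,-0.5,0.5,0,0,-3.9,70],[-7.5,-0.5,1.2,0,0,-3.9,70],[-7.5,-0.5,1.2,0,0,-3.9,70],[-7.5,-0.5,1.2,0,0,-3.9,70]]}'; python3 plan.py .6138 -.2082 .032 124.3
python3 - <<'E'
from bench import optics; import cv2, numpy as np
a=[optics.grab_frame(n)["color"] for n in("top","scene")]
cv2.imwrite("pics/a6.png",np.hstack([cv2.resize(a[0][120:260,350:490],None,fx=2.7,fy=2.7),cv2.resize(a[1][90:230,200:340],None,fx=2.7,fy=2.7)]))
E
```

```text
clock: 14.18
tcp_pos: [0.6129, -0.2065, 0.129]
orientation: [-1.464, -2.779, -0.002]
contact_force: [-0.1, -0.5, 0.2]
grip_width: 0.0699
gripper_force: 0.0
t 14.18 tcp [ 0.6129 -0.2065  0.129 ] yaw 124.4 w 69.9 F 0.0 fc [-0.1 -0.5  0.2]
-> [-0.08 -0.01  3.88] [ 0.   -0.01  0.02]
```

View pics/a6.png

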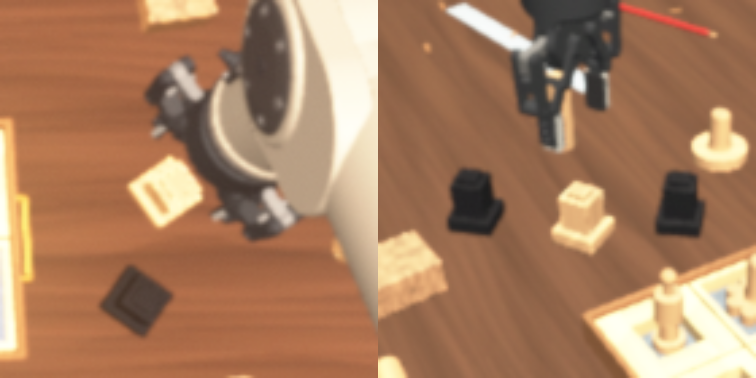

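The jaw line is parallel to the cap's side, the cap (top about (411,191)) lies between the fingers, and the black look-alikes are clear. Gripping.

```bash
python3 -m creep '{"rows":[[-0.05,0,1.5,0,0,0,70],[-0.05,0,3,0,0,0,70],[-0.05,0,3.8,0,0,0,70],[-0.05,0,3.8,0,0,0,50],[-0.05,0,3.8,0,0,0,35],[-0.05,0,3.8,0,0,0,20],[-0.05,0,3.8,0,0,0,20],[-0.05,0,3.8,0,0,0,20],[-0.05,0,3.8,0,0,0,20]]}' 40; python3 plan.py .6138 -.2082 .18 124.3 .6112 .0755 .18 92.9
```

```text
clock: 15.4
tcp_pos: [0.6147, -0.2104, 0.0361]
orientation: [1.467, 2.775, 0.001]
contact_force: [0.5, 0.4, 7.0]
grip_width: 0.0316
gripper_force: 41.3
t 15.4 tcp [ 0.6147 -0.2104  0.0361] yaw 124.3 w 31.6 F 41.3 fc [0.5 0.4 7. ]
-> [ 0.08  0.03 -5.75] [ 0.01  0.02 -0.  ]
-> [ 9.51  6.34 -5.76] [0.02 0.01 3.92]
```

```bash
python3 -m creep '{"rows":[[0,0,-2,0,0,0,20],[0,0,-4,0,0,0,20],[0,0,-5.8,0,0,0,20],[9.5,6.3,-5.8,0,0,3.9,20],[9.5,6.3,-5.8,0,0,3.9,20],[9.5,6.3,-5.8,0,0,3.9,20],[9.5,6.3,-5.8,0,0,3.9,20],[9.5,6.3,-5.8,0,0,3.9,20],[9.5,6.3,-5.8,0,0,3.9,20],[9.5,6.3,-5.8,0,0,3.9,20]]}'; python3 plan.py .6112 .0755 .06 92.9;  python3 - <<'E'
from bench import optics; import cv2
cv2.imwrite("pics/a7.png",cv2.resize(optics.grab_frame("scene")["color"][130:290,240:400],None,fx=3,fy=3))
E
```

```text
clock: 16.65
tcp_pos: [0.6097, 0.0737, 0.1793]
orientation: [2.161, 2.279, -0.001]
contact_force: [-0.0, -0.5, -1.3]
grip_width: 0.0313
gripper_force: 40.4
t 16.65 tcp [0.6097 0.0737 0.1793] yaw 93.0 w 31.3 F 40.4 fc [-0.  -0.5 -1.3]
-> [0.07 0.07 4.77] [-0.    0.01  0.02]
```

View pics/a7.png

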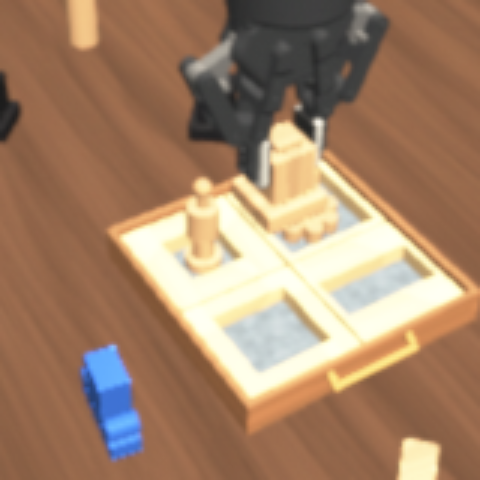

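The cap hangs upright with its sides parallel to the caddy, and the mid opening (scene about (332,240)) is free. Lowering it.

```bash
python3 -m creep '{"rows":[[0,0.05,1.5,0,0,0,20],[0,0.05,3.5,0,0,0,20],[0,0.05,4.5,0,0,0,20],[0,0.05,4.9,0,0,0,20],[0,0.05,5.1,0,0,0,20],[0,0.05,5.1,0,0,0,20]]}'; python3 plan.py .6112 .0755 .0451 92.9
```

```text
clock: 17.45
tcp_pos: [0.6116, 0.0746, 0.0526]
orientation: [2.161, 2.279, 0.002]
contact_force: [0.2, 0.4, -2.0]
grip_width: 0.0317
gripper_force: 40.4
t 17.45 tcp [0.6116 0.0746 0.0526] yaw 93.0 w 31.7 F 40.4 fc [ 0.2  0.4 -2. ]
-> [ 0.04 -0.01  0.3 ] [ 0.01 -0.    0.02]
```

```bash
python3 -m creep '{"rows":[[0,0,0.15,0,0,0,20],[0,0,0.27,0,0,0,20],[0,0,0.27,0,0,0,20],[0,0,0.25,0,0,0,40],[0,0,0.2,0,0,0,50],[0,0,0.2,0,0,0,55],[0,0,-1.5,0,0,0,55],[0,0,-3.5,0,0,0,60],[0,0,-5,0,0,0,60],[0,0,-5,0,0,0,60]]}'; python3 plan.py .6035 .2395 .13 47.3
```

```text
clock: 18.7
tcp_pos: [0.613, 0.0755, 0.1804]
orientation: [2.158, 2.277, 0.008]
contact_force: [0.0, 0.7, -1.3]
grip_width: 0.0599
gripper_force: 0.0
t 18.7 tcp [0.613  0.0755 0.1804] yaw 93.1 w 59.9 F 0.0 fc [ 0.   0.7 -1.3]
-> [ 6.57 -0.04  2.02] [ 0.04 -0.02  5.72]
```

```bash
python3 -m creep '{"rows":[[2,0,0,0,0,1,60],[4,0,0,0,0,2.3,60],[6.6,0,0.5,0,0,5.7,60],[6.6,0,0.5,0,0,5.7,60],[6.6,0,2,0,0,5.7,60],[6.6,0,2,0,0,5.7,60],[6.6,0,2,0,0,5.7,60]]}'; python3 plan.py .6035 .2395 .034 47.3
python3 - <<'E'
from bench import optics; import cv2, numpy as np
a=[optics.grab_frame(n)["color"] for n in("top","scene")]
cv2.imwrite("pics/a8.png",np.hstack([cv2.resize(a[0][130:270,170:310],None,fx=2.7,fy=2.7),cv2.resize(a[1][200:340,300:440],None,fx=2.7,fy=2.7)]))
E
```

```text
clock: 19.58
tcp_pos: [0.6021, 0.2395, 0.1271]
orientation: [-2.875, -1.267, 0.0]
contact_force: [0.3, 0.3, 1.4]
grip_width: 0.0601
gripper_force: 0.0
t 19.57 tcp [0.6021 0.2395 0.1271] yaw 47.6 w 60.1 F 0.0 fc [0.3 0.3 1.4]
-> [0.04 0.04 3.72] [-0.    0.    0.04]
```

View pics/a8.png

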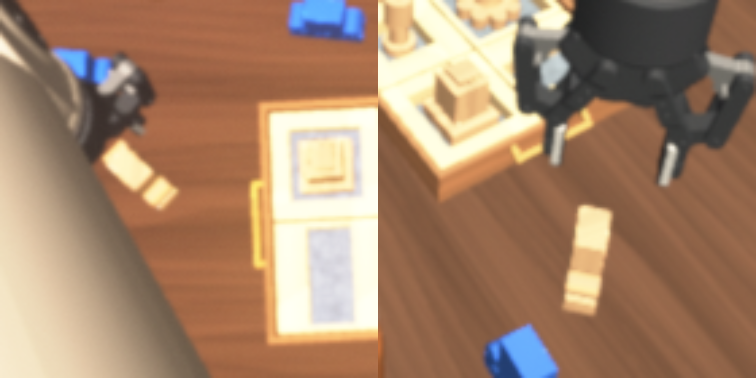

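The cap stands in the mid cell (top about (291,190)), parallel to its sides. The jaws straddle the bracket across its width, and the blue look-alikes are clear.

```bash
python3 -m creep '{"rows":[[0,0,1.5,0,0,0,60],[0,0,3,0,0,0,60],[0,0,3.7,0,0,0,60],[0,0,3.7,0,0,0,50],[0,0,3.7,0,0,0,25],[0,0,3.7,0,0,0,10],[0,0,3.7,0,0,0,10],[0,0,3.7,0,0,0,10],[0,0,3.7,0,0,0,10]]}' 40; python3 plan.py .6035 .2395 .15 47.3 .5144 .0705 .15 2.9
```

```text
clock: 20.8
tcp_pos: [0.603, 0.2401, 0.0358]
orientation: [2.876, 1.265, 0.004]
contact_force: [-1.4, 0.5, 6.7]
grip_width: 0.0214
gripper_force: 45.3
t 20.8 tcp [0.603  0.2401 0.0358] yaw 47.5 w 21.4 F 45.3 fc [-1.4  0.5  6.7]
-> [ 0.01  0.03 -4.57] [ 0.01 -0.02  0.02]
-> [-7.38  1.98 -4.58] [ 0.   -0.02  5.57]
```

```bash
python3 -m creep '{"rows":[[0,0,-2,0,0,0,10],[0,0,-4,0,0,0,10],[0,0,-4.6,0,0,0,10],[-7.4,2,-4.6,0,0,5.6,10],[-7.4,2,-4.6,0,0,5.6,10],[-7.4,2,-4.6,0,0,5.6,10],[-7.4,2,-4.6,0,0,5.6,10],[-7.4,2,-4.6,0,0,5.6,10],[-7.4,2,-4.6,0,0,5.6,10],[-7.4,2,-4.6,0,0,5.6,10]]}'; python3 plan.py .5144 .0705 .053 2.9;  python3 - <<'E'
from bench import optics; import cv2
cv2.imwrite("pics/a9.png",cv2.resize(optics.grab_frame("scene")["color"][130:290,260:420],None,fx=3,fy=3))
E
```

```text
clock: 22.05
tcp_pos: [0.5141, 0.0705, 0.1491]
orientation: [-3.14, -0.08, 0.0]
contact_force: [-0.0, 0.4, -0.6]
grip_width: 0.021
gripper_force: 44.5
t 22.05 tcp [0.5141 0.0705 0.1491] yaw 2.9 w 21.0 F 44.5 fc [-0.   0.4 -0.6]
-> [0.01 0.   3.84] [-0.  0.  0.]
```

View pics/a9.png

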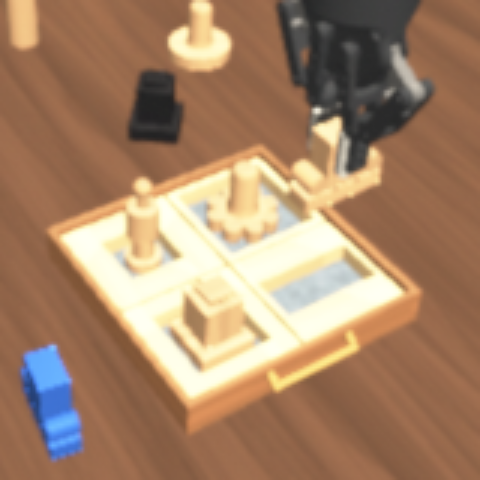

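The bracket hangs level and lengthwise to the slot, partly hidden by the fingers. I'll compare its foot ends in the image with where they should be if it is centred in the grip.

Run:
```python
from vis import *
from bench import optics
f=optics.grab_frame("scene")
T=Ro.from_euler("z",2.9,degrees=True).as_matrix()
for n,x,z in(("foot -x",-.033,0),("foot +x",.033,0),("blk+x top",.017,.056)):
    print(n,((proj(f,np.array([[x,.011,z]])@T.T+[.5141,.0705,.1133])[0]-[260,130]+.5)*3).round(0))
```

```text
foot -x [376. 184.]
foot +x [302. 217.]
blk+x top [329. 145.]
```

The bracket may sit about 3–4 mm toward −x in the grip, so I'll shift +2.5 mm in x and lower.

```bash
python3 -m creep '{"rows":[[0.1,0,1.5,0,0,0,10],[0.1,0,3,0,0,0,10],[0.1,0,3.7,0,0,0,10],[0.1,0,3.85,0,0,0,10],[0.1,0,3.85,0,0,0,10],[0.1,0,3.85,0,0,0,10]]}'; python3 plan.py .5164 .0705 .0448 2.9
```

```text
clock: 22.9
tcp_pos: [0.5173, 0.0698, 0.0542]
orientation: [-3.14, -0.074, -0.003]
contact_force: [0.4, -0.8, -0.8]
grip_width: 0.0216
gripper_force: 44.5
t 22.9 tcp [0.5173 0.0698 0.0542] yaw 2.7 w 21.6 F 44.5 fc [ 0.4 -0.8 -0.8]
-> [-0.03 -0.03  0.38] [-0.   -0.02 -0.03]
```

No contact with the foot at about 18 mm, below the rim, so it is inside the slot. Seating and releasing.

```bash
python3 -m creep '{"rows":[[0,0,0.2,0,0,0,10],[0,0,0.35,0,0,0,10],[0,0,0.35,0,0,0,10],[0,0,0.33,0,0,0,28],[0,0,0.28,0,0,0,36],[0,0,0.28,0,0,0,40],[0,0,-1.5,0,0,0,42],[0,0,-3.5,0,0,0,42],[0,0,-5.5,0,0,0,42],[0,0,-6,0,0,0,42]]}'; python3 plan.py .45 .3 .2 2.9
```

```text
clock: 24.15
tcp_pos: [0.5181, 0.0699, 0.2064]
orientation: [-3.14, -0.073, -0.009]
contact_force: [0.3, 0.6, -0.2]
grip_width: 0.0418
gripper_force: 0.0
t 24.15 tcp [0.5181 0.0699 0.2064] yaw 2.7 w 41.8 F 0.0 fc [ 0.3  0.6 -0.2]
-> [-2.29 -9.32  0.25] [-0.01 -0.04 -0.03]
```

```bash
python3 -m creep '{"rows":[[-2.3,-9.3,0,0,0,0,42],[-2.3,-9.3,0,0,0,0,42],[-2.3,-9.3,0,0,0,0,42],[-2.3,-9.3,0,0,0,0,42],[-2.3,-9.3,0,0,0,0,42],[-2.3,-9.3,0,0,0,0,42],[-2.3,-9.3,0,0,0,0,42],[-2.3,-9.3,0,0,0,0,42]]}'
python3 - <<'E'
from bench import optics; import cv2, numpy as np
a=[optics.grab_frame(n)["color"] for n in("top","scene")]
cv2.imwrite("pics/fin.png",np.hstack([cv2.resize(a[0][140:280,240:500],(520,280)),cv2.resize(a[1][160:300,250:390],(280,280))]))
E
```

```text
clock: 25.15
tcp_pos: [0.4486, 0.2978, 0.2029]
orientation: [3.14, 0.07, -0.0]
contact_force: [-0.1, -0.6, -1.0]
grip_width: 0.0422
gripper_force: 0.0
```

View pics/fin.png

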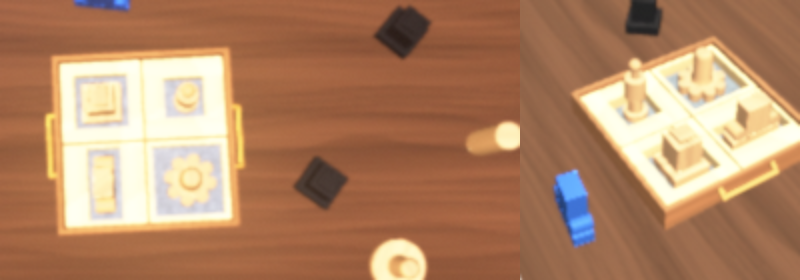

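All four ornaments stand upright in their own cells: cap upper left at top view about (291,190), finial upper right (332,188), bracket in the slot (292,231), knob lower right (335,229). The blanks and look-alikes stand where they were. Handing in.

```bash
python3 -c "from bench import r; print(r.hand_in())"
```

```text
the job is handed in; nothing more can be done
None
```

The job is handed in: the last pictures showed the knob, finial, cap and bracket upright in their own compartments and the blanks and look-alikes in view unmoved; the arm was clear, about 25 s on the clock.

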